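# Find the full fastener tin by feel

## Task

Lift the blue cover off the caddy's pins and lay it gently flat, handle up, on the counter. Then heft the three look-alike tins one at a time, from your left to your right, lifting each straight up a few centimetres out of its well to feel its weight, and set the lighter ones gently back, upright, in their wells. Finish holding the heaviest tin up steady and upright, its underside about 20 cm above the counter: do not put it down or let it go. Leave the stamp, the staple box, the glue stick and the tape dispenser alone.

Things in the scene. Friction and masses are not known exactly. Their poses are not given: they have to be found in the camera images.
- caddy: fixed grey tray, 100 mm (x) by 290 mm (y), 16 mm high, three wells in a row along y, 80 mm apart. Posts 70 (x) x 20 (y) mm at y = +-134 mm, 82 mm high, each with an upright 8 mm pin 12 mm tall. Long sides open: grip tins across the row (on their -x and +x sides), nothing stands there. Origin: centre of underside, on the counter; y roughly to the robot's left (yaw within 0.3 rad)
- cover: loose blue plate, 76 (x) x 288 (y) x 5 mm, 0.25 kg, lying on the posts above the tins, two 13 mm holes over the pins, axes along the caddy's. Solid black bar handle on its middle, 14 mm wide (x), 80 mm long (y), up to 38 mm above the underside. Origin: centre of underside, z up. Free counter for it: right of the caddy, in front of the comb binder, near the counter's front edge
- tin_a: one of three look-alike closed tins, bare metal with green lid (fixed), 50 x 50 x 66 mm, standing in a caddy well, underside 8 mm above the counter, sides along the caddy's x and y. Origin: centre of underside, z up. One tin is full, 0.5 to 0.65 kg; the other two 0.2 to 0.27 kg; looks, name and place do not tell which. Contents can shift 2 mm inside
- tin_b: one of three look-alike closed tins, bare metal with green lid (fixed), 50 x 50 x 66 mm, standing in a caddy well, underside 8 mm above the counter, sides along the caddy's x and y. Origin: centre of underside, z up. One tin is full, 0.5 to 0.65 kg; the other two 0.2 to 0.27 kg; looks, name and place do not tell which. Contents can shift 2 mm inside
- tin_c: one of three look-alike closed tins, bare metal with green lid (fixed), 50 x 50 x 66 mm, standing in a caddy well, underside 8 mm above the counter, sides along the caddy's x and y. Origin: centre of underside, z up. One tin is full, 0.5 to 0.65 kg; the other two 0.2 to 0.27 kg; looks, name and place do not tell which. Contents can shift 2 mm inside
- well_left (a point): the left well of the caddy (at +80 mm along the caddy's y, the robot's left): point at the centre of the well's floor, 8 mm above the counter. The well is 56 x 56 mm and 8 mm deep.
- well_middle (a point): the middle well of the caddy (at the caddy's centre): point at the centre of the well's floor, 8 mm above the counter. The well is 56 x 56 mm and 8 mm deep.
- well_right (a point): the right well of the caddy (at -80 mm along the caddy's y, the robot's right): point at the centre of the well's floor, 8 mm above the counter. The well is 56 x 56 mm and 8 mm deep.
- stamp: Wooden rubber stamp with a knob handle, 28 x 58 mm, 73 mm tall, standing at the left of the caddy. A bystander: leave it where it is. Origin at the centre of its underside.
- staples: Small pale box of staples, 41 x 74 mm, 27 mm tall, at the left front of the caddy. A bystander: leave it where it is. Origin at the centre of its underside.
- glue: White and dark grey glue stick, 28 mm thick, 95 mm long, lying behind the caddy. A bystander: leave it where it is. Origin at the centre of its underside.
- dispenser: Dark desk tape dispenser, 36 x 167 mm, 78 mm tall, behind the caddy. A bystander: leave it where it is. Origin at the centre of its underside.

How it is judged:
By the outcome, as a careful person would: the job done as asked, in the order asked, and still so for the second after the job is handed in, while the arm keeps its last pose, push and grip.
It also fails if it takes over 72 s, if anything falls off the work surface, if the arm or the gripper's body presses on something with over 40 N, if the wrist force passes 120 N, or if a joint passes its speed limit or range.

## Robot

A 7-joint arm with a two-finger parallel gripper is mounted at the origin on a cart in front of the work surface, level with it; the furniture and walls round the work are solid. World frame = base frame: x ahead of the robot, y to its left, z up, the work surface at z = 0. Lengths are in mm, angles in rad, forces in N, time in s.
With the tool pointing down it reaches from about 425 to 875 mm from the base axis. Payload 9.9 kg.
Tool frame: the origin (TCP) lies midway between the tips of the shut fingers; the grasp point (between the pads) lies 19 mm behind it; z points along the fingers, x is the direction in which the jaws open and shut, and the axes are right-handed (so a half turn about z gives the same grasp; the last joint's range is limited). The gripper opens to 85 mm and grips with 20 to 120 N. Pads are 22 mm wide; open, the fingers measure 114 mm over their backs; the gripper's body (76 mm by 85 mm) begins 54 mm behind the grasp point. The pads swing forward as they close: fully open they stand 13 mm farther back than shut.
Start: joints at [-1.222, 0.576, 0.025, 1.437, -0.015, 1.129, -0.057], TCP at [283.098, 612.767, 197.889] pointing down, gripper open.
Joint ranges: [-2.76, 2.76], [-0.34, 2.15], [-1.52, 1.57], [0.19, 2.46], [-1.09, 4.23], [0.17, 1.99], [-2.82, 2.82]. Speed limits (rad/s): [2.22, 2.22, 3.01, 3.01, 3.14, 3.14, 3.14].

## Interface

Orientations are given as a unit quaternion [x, y, z, w].
In Python, from rig import arm gives the robot as it stands. Calls block until the motion is done:
- arm.move_pose(position, orientation): joint-space move of the TCP to a pose.
- arm.move_linear(position, rot=None, speed=150, force_limit=None): straight line of the TCP; rot=None keeps the orientation; speed is the mean speed in mm/s. With force_limit (N) it stops when the force on the tool has changed by that much, and returns True; else False.
- arm.movej(angles): joint-space move.
- arm.gripper_open() and arm.grasp(grasp_force=None): open the fingers fully, or close them until they stop; grasp_force is the grip in N (None keeps the last).
- arm.wait(seconds).
- arm.ik(position, orientation): joint angles nearest the present ones, or None.
- arm.state(): the state.
- arm.snapshot(name): name is "scene" or "top" or "wrist"; returns a dict with "pixels" (400x640x3 uint8, red, green, blue), "depth" (400x640 float32, mm along the optical axis (not along the pixel's ray), 0 where there is no reading), "fov_y" (degrees; the focal length in pixels is half the picture's height over the tangent of half this angle, whatever the lens; pixels are square), "cx", "cy" (the principal point, pixels), "rvec" (rotation vector, rad) and "tvec" (3), from world to camera coordinates, as OpenCV has them. Camera axes: x right, y down, z forward; pixel columns grow to the right and rows downward; lengths in mm; the calibration is good to about 2 mm. A picture is of the moment at which its call begins.
A pose or a line that the arm cannot do raises arm.PlanningError and nothing moves.
- arm.sign_off(): hands the job in, once; it reports no verdict.
The state is a dict: "time_s": time; "qpos": joint angles; "dq": joint speeds; "joint_torque": joint torques, N m; "tool_pos": TCP position; "ee_rot": TCP orientation; "force": force on the tool from outside, world axes, zero at the start; "ft_torque": the same for the moment, N m; "width": finger opening in mm.
Only numpy, scipy, OpenCV 4.12 (cv2) and the standard library are available. Lean on these libraries where they do the work, as an engineer would, in place of code of your own. Each camera call takes 0.05 s, during which the arm holds its last target.

## Working session

There is one attempt and no reset: what is moved stays moved. The work goes in short steps, each a Python script; the robot and the scene stay as the last script left them, time stands still between calls to the robot, and variables do not carry over. Pictures are saved under pics/ and viewed, and the job is handed in when it is done.

```bash
ls; mkdir -p pics
python3 - <<'E'
from rig import arm
import numpy as np, cv2
for n in ("scene","top","wrist"):
    s=arm.snapshot(n); np.savez(f"{n}0.npz",**s)
    cv2.imwrite(f"pics/{n}0.png",s["pixels"][:,:,::-1])
    print(n,s["fov_y"],s["cx"],s["cy"],s["rvec"],s["tvec"])
print(arm.state())
E
```

```text
pics
scene 47.103006100092415 334.524750377901 200.9544728887106 [ 1.91678639 -0.91658173  0.56782968] [-249.09441739  334.20163344  493.47813917]
top 48.61019520922764 316.08117737054414 198.26077490858077 [ 2.16635566 -2.09964019  0.20031672] [115.3637627  569.61874577 998.14201026]
wrist 69.4825382408176 321.3358055881498 199.09069212468654 [-2.40195527 -1.53837552 -0.25326057] [-674.33103737  -41.63517311  380.43685475]
{'time_s': 0.15, 'qpos': array([-1.22178644,  0.57633461,  0.02484877,  1.4377233 , -0.01500117,
        1.12900938, -0.0564736 ]), 'dq': array([-1.80100781e-03, -1.36388892e-03,  2.28906476e-03, -1.14415883e-03,
        6.19222196e-04, -5.49260605e-06, -4.90178092e-05]), 'joint_torque': array([ 3.60076650e-03, -7.66264915e+01,  2.25294024e+00, -2.86182475e+01,
        1.55285094e-02,  9.90798668e-03, -2.45945967e-05]), 'tool_pos': array([282.93693265, 612.40339391, 197.24074327]), 'ee_rot': array([ 8.42427883e-01,  5.38808728e-01, -5.26436400e-04,  3.72781280e-04]), 'force': array([-0.15422449, -0.40046137,  0.46993326]), 'ft_torque': array([-0.00683742,  0.03397393,  0.03467483]), 'width': 85.61859001468241}
```

View pics/scene0.png

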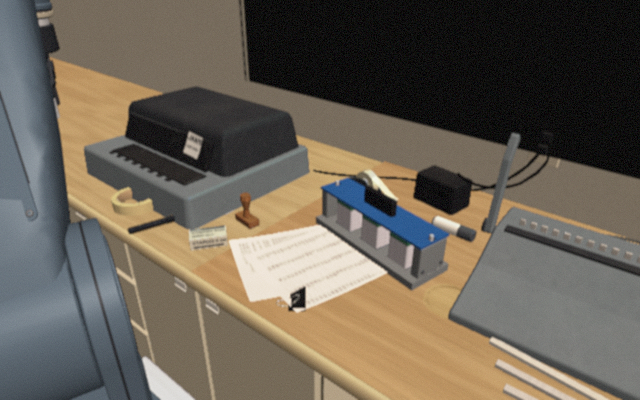

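View pics/top0.png

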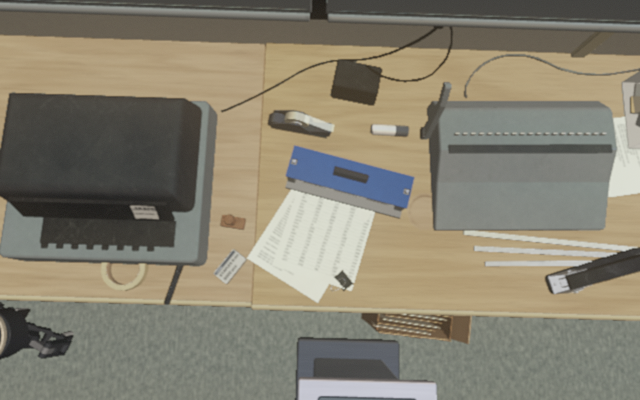

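View pics/wrist0.png

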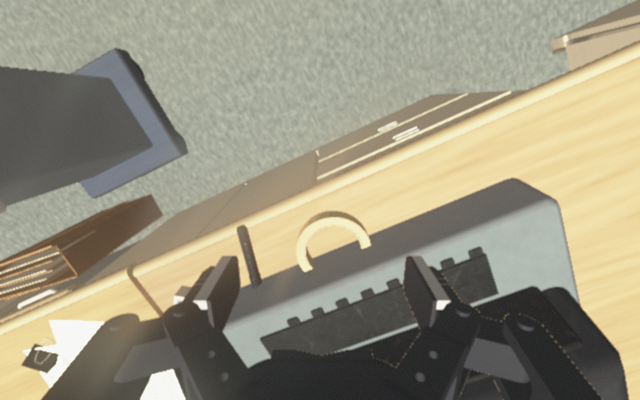

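The scene shows the cover with its black handle (scene px 380,200; top px 350,174). The tins stand beneath it. In the top view the free area on the right is around px (380–540, 215–300), with white sticks at rows 233–265. Next I'll make a metric top map from the depth.

```bash
cat > h.py <<'E'
import numpy as np, cv2
def cloud(s):
    f=200/np.tan(np.radians(float(s["fov_y"]))/2)
    R,_=cv2.Rodrigues(np.asarray(s["rvec"],float)); t=np.asarray(s["tvec"],float).ravel()
    v,u=np.mgrid[0:400,0:640]; d=s["depth"].astype(float)
    P=np.stack([(u-s["cx"])/f*d,(v-s["cy"])/f*d,d],-1)
    W=(P-t)@R
    W[d<=0]=np.nan
    return W
def proj(s,p):
    f=200/np.tan(np.radians(float(s["fov_y"]))/2)
    R,_=cv2.Rodrigues(np.asarray(s["rvec"],float)); t=np.asarray(s["tvec"],float).ravel()
    q=np.atleast_2d(p)@R.T+t
    return np.c_[q[:,0]/q[:,2]*f+float(s["cx"]),q[:,1]/q[:,2]*f+float(s["cy"])]
E
python3 - <<'E'
from h import *
s=dict(np.load("top0.npz")); W=cloud(s)
px=s["pixels"].astype(int)
blue=(px[...,2]>px[...,0]+50)&(px[...,2]>px[...,1]+30)
blue[:140]=0;blue[215:]=0;blue[:,:280]=0;blue[:,420:]=0
P=W[blue];P=P[~np.isnan(P[:,0])];print(len(P),np.median(P,0),P[:,2].std())
u=np.argwhere(blue)[:,::-1].astype(np.float32)
print("px rect",cv2.minAreaRect(u))
# intersect pixels with plane z=87
f=200/np.tan(np.radians(float(s["fov_y"]))/2);R,_=cv2.Rodrigues(s["rvec"]);t=s["tvec"].ravel()
def plane(uv,z):
    uv=np.atleast_2d(uv);d=np.c_[(uv[:,0]-s["cx"])/f,(uv[:,1]-s["cy"])/f,np.ones(len(uv))]@R
    C=-R.T@t;return C+d*((z-C[2])/d[:,2])[:,None]
for nm,z in(("cover",87),):
    X=plane(u,z)[:,:2].astype(np.float32);r=cv2.minAreaRect(X);print(nm,r,cv2.boxPoints(r))
print("cam",-R.T@t)
dark=(px.max(-1)<50);dark[:160]=0;dark[190:]=0;dark[:,:325]=0;dark[:,378:]=0
ud=np.argwhere(dark)[:,::-1].astype(np.float32);X=plane(ud,120)[:,:2].astype(np.float32);print("handle",len(ud),cv2.minAreaRect(X),np.median(W[dark],0))
# ortho map
import sys
img=np.zeros((300,440,3),np.uint8)  # 2mm/px x 350..950, y 350..-530
xs=950-np.arange(300)*2.;ys=350-np.arange(440)*2.
g=np.stack(np.meshgrid(ys,xs),-1)
Q=np.c_[g[...,1].ravel(),g[...,0].ravel(),np.zeros(g[...,0].size)]
uv=proj(s,Q).reshape(300,440,2).astype(np.float32)
o=cv2.remap(s["pixels"],uv[...,0],uv[...,1],1)
hz=cv2.remap(W[...,2].astype(np.float32),uv[...,0],uv[...,1],0)
hc=cv2.applyColorMap(np.clip(hz*4+40,0,255).astype(np.uint8),cv2.COLORMAP_JET)
o=o[:,:,::-1].copy()
for im in(o,hc):
  for i in range(0,300,50):cv2.line(im,(0,i),(439,i),(0,255,255),1);cv2.putText(im,str(int(xs[i])),(0,i+10),0,.35,(0,0,255))
  for i in range(25,440,50):cv2.line(im,(i,0),(i,299),(0,255,255),1);cv2.putText(im,str(int(ys[i])),(i,298),0,.35,(0,0,255))
cv2.imwrite("pics/ortho.png",cv2.resize(o,None,fx=1.8,fy=1.8));cv2.imwrite("pics/hz.png",cv2.resize(hc,None,fx=1.8,fy=1.8))
E
```

```text
3327 [611.12197484  57.19029391  87.21171544] 1.8150129136956112
px rect ((349.85272216796875, 176.42738342285156), (123.74247741699219, 30.91951560974121), 14.931418418884277)
cover ((612.9970703125, 57.95429229736328), (283.1465759277344, 73.02925872802734), 76.6292724609375) [[544.7333   -71.337494]
 [615.78296  -88.22557 ]
 [681.26086  187.24608 ]
 [610.2112   204.13416 ]]
cam [ 380.86602542  140.76732974 1081.28970006]
handle 0 ((0.0, 0.0), (0.0, 0.0), 0.0) [nan nan nan]
  return _methods._mean(a, axis=axis, dtype=dtype,
  ret = um.true_divide(
<stdin>:28: RuntimeWarning: invalid value encountered in cast
```

View pics/ortho.png

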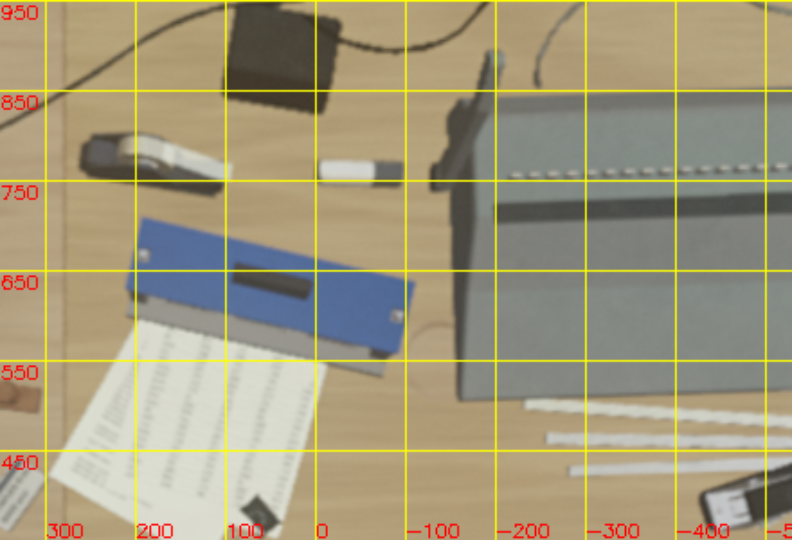

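View pics/hz.png

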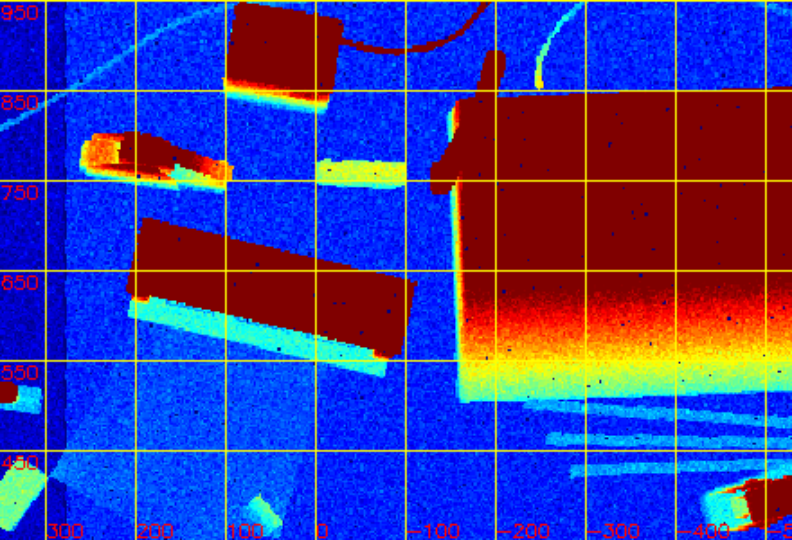

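```bash
cat >> h.py <<'E'
from scipy.spatial.transform import Rotation as Ro
YAW=-0.2335
def quat(yaw,flip=False):
    if flip: yaw+=np.pi
    c,s=np.cos(yaw),np.sin(yaw)
    return Ro.from_matrix(np.array([[c,s,0],[s,-c,0],[0,0,-1]])).as_quat()
def rot2(yaw): 
    c,s=np.cos(yaw),np.sin(yaw); return np.array([[c,-s],[s,c]])
def box(c,yaw,lx,ly,z):
    P=np.array([[1,1],[1,-1],[-1,-1],[-1,1]])*[lx/2,ly/2]@rot2(yaw).T+c
    return np.c_[P,np.full(4,z)]
E
python3 - <<'E'
from h import *
from rig import arm
for n,(x0,y0,w,h) in {"top":(270,135,160,85),"scene":(300,165,160,120)}.items():
    s=dict(np.load(n+"0.npz"));k=5
    im=cv2.resize(s["pixels"][y0:y0+h,x0:x0+w,::-1],None,fx=k,fy=k,interpolation=cv2.INTER_NEAREST)
    c=np.array([613,58.])
    for b,col in((box(c,YAW,76,288,87),(0,255,255)),(box(c,YAW,14,80,120),(0,255,0)),(box(c,YAW,100,290,0),(0,0,255)),(box(c,YAW,100,290,16),(255,0,255))):
        uv=((proj(s,b)-[x0,y0]+.5)*k).astype(np.int32);cv2.polylines(im,[uv],True,col,1)
    cv2.imwrite(f"pics/ov_{n}.png",im)
# front edge, heights
s=dict(np.load("top0.npz"))
print(proj(s,[[300,-130,0],[340,-130,0],[362,-270,0]]))
s=dict(np.load("wrist0.npz"));R,_=cv2.Rodrigues(s["rvec"]);C=-R.T@s["tvec"].ravel()
st=arm.state();T=Ro.from_quat(st["ee_rot"]);print("cam in tool",T.inv().apply(C-st["tool_pos"]),T.inv().apply(R[2]))
for fl in(0,1):
  print(arm.ik([613,58,250],quat(YAW,fl)),arm.ik([613,58,91],quat(YAW,fl)))
for c in([400,-128],[405,-128],[390,-130],[415,-120]):
  for yaw in(-.1,0):
    for fl in(0,1): print(c,yaw,fl,arm.ik([*c,9],quat(yaw,fl)) , arm.ik([*c,150],quat(yaw,fl)) is not None)
E
```

```text
[[423.14304438 315.54244042]
 [422.93368633 298.30520082]
 [480.9566895  290.69508062]]
cam in tool [ 1.36711479e-01 -8.42810946e+01 -1.74931576e+02] [-2.91505400e-04  3.23342721e-01  9.46281882e-01]
[-0.51104493  0.49701593  0.55852097  1.53652032 -0.27593294  1.18749012
 -0.13674679] [-0.43686132  0.63704491  0.43633532  1.74098491 -0.34435095  0.8400158
 -0.07677074]
[-0.01660749  0.45240309 -0.24226244  1.51745906  0.11340497  1.18552482
  2.63000776] [ 0.04983802  0.60996401 -0.35196798  1.72199612  0.26443528  0.85655021
  2.48998183]
[400, -128] -0.1 0 [ 0.08129553  0.53507499  0.16786424  2.30073394 -0.27168587  0.32305459
  0.38431351] True
[400, -128] -0.1 1 [ 0.63945933  0.57996042 -0.63720365  2.28150496  0.75477661  0.49594688
  2.43552467] True
[400, -128] 0 0 [ 0.08723326  0.5342889   0.15922276  2.30053328 -0.25775068  0.32228944
  0.46958314] True
[400, -128] 0 1 [ 0.69103124  0.59871465 -0.71685356  2.27979291  0.81301954  0.53492106
  2.47077654] True
[405, -128] -0.1 0 [ 0.075094    0.53905027  0.17369935  2.28922395 -0.2759408   0.33166722
  0.38615375] True
[405
[... 497 characters left out ...]
4766  0.76604273  0.48132092
  2.42989482] True
[390, -130] 0 0 [ 0.10918288  0.52646909  0.14106414  2.32179519 -0.23695554  0.30569437
  0.4576989 ] True
[390, -130] 0 1 [ 0.69827507  0.58963072 -0.71083819  2.30160044  0.82131315  0.5185391
  2.46784144] True
[415, -120] -0.1 0 [ 0.04812283  0.54498645  0.18016742  2.27161632 -0.27864459  0.34451153
  0.36567551] True
[415, -120] -0.1 1 [ 0.61452614  0.59081768 -0.64041501  2.2520295   0.74095175  0.51566572
  2.42971987] True
[415, -120] 0 0 [ 0.05515164  0.54400723  0.16989016  2.2713777  -0.26281815  0.34354019
  0.4489926 ] True
[415, -120] 0 1 [ 0.67012557  0.61182388 -0.72703138  2.25018188  0.80481619  0.55823939
  2.45964458] True
```

View pics/ov_top.png

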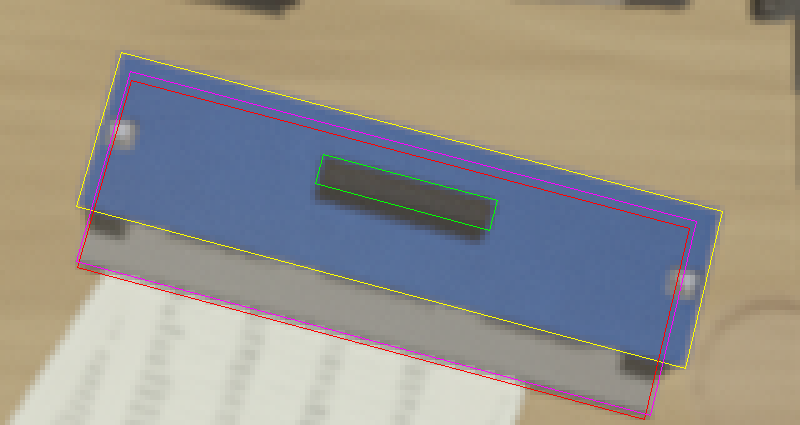

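View pics/ov_scene.png

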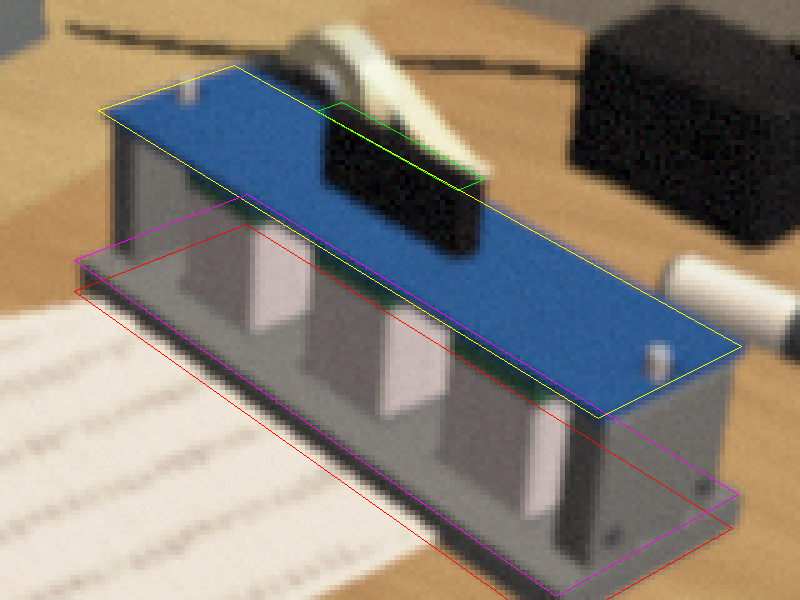

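The overlay fits the top view: cover centre about (613, 58), yaw −0.2335. I'll move above the handle and check the position with the wrist camera.

Run:
```python
from h import *
from rig import arm
p=arm.state()["tool_pos"]
arm.move_linear([p[0],p[1],320],speed=200)
arm.move_pose([613,58,200],quat(YAW))
arm.wait(0.2)
s=arm.snapshot("wrist");np.savez("wrist1.npz",**s)
st=arm.state();print(st["time_s"],st["tool_pos"],st["qpos"],st["force"])
im=s["pixels"][:,:,::-1].copy()
c=np.array([613,58.])
for b,col in((box(c,YAW,14,80,120),(0,255,0)),(box(c,YAW,14,80,87),(0,255,255)),(box(c,YAW,76,288,87),(0,255,255))):
    cv2.polylines(im,[(proj(s,b)+.5).astype(np.int32)],True,col,1)
cv2.imwrite("pics/w1.png",im)
```

```text
3.5 [613.00851454  58.53182426 200.0144127 ] [-0.48729899  0.53128613  0.51533784  1.6122631  -0.28806355  1.07445678
 -0.12546949] [0.73565317 0.23890576 0.21450698]
```

View pics/w1.png

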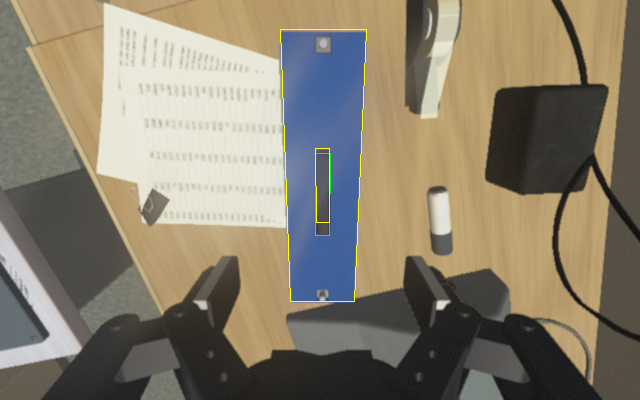

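The wrist view confirms the model to within about 1 px: handle at px (322, 150–235), centred between the fingers. Now I'll grasp and lift.

Run:
```python
from h import *
from rig import arm
print(arm.move_linear([613,58,110],speed=150), arm.move_linear([613,58,91],speed=60,force_limit=8))
f0=arm.state()["force"]
arm.grasp(50); st=arm.state();print(st["time_s"],st["width"],st["tool_pos"],st["force"],f0)
print(arm.move_linear([613,58,115],speed=40,force_limit=25))
arm.wait(.1);st=arm.state();print(st["time_s"],st["width"],st["tool_pos"],st["force"])
for n in("scene","wrist"):
    s=arm.snapshot(n);cv2.imwrite(f"pics/{n}2.png",s["pixels"][:,:,::-1])
```

```text
False False
5.4833 0.03413941430096401 [612.97781989  58.00289976  90.98483709] [-0.42421394 -0.12127625  0.43194994] [-0.44408365 -0.22715259  0.2330661 ]
False
6.3333 0.14336942934146357 [612.7916294   58.03902166 114.71643954] [-0.45982267  0.32066521 -0.47558331]
```

View pics/scene2.png

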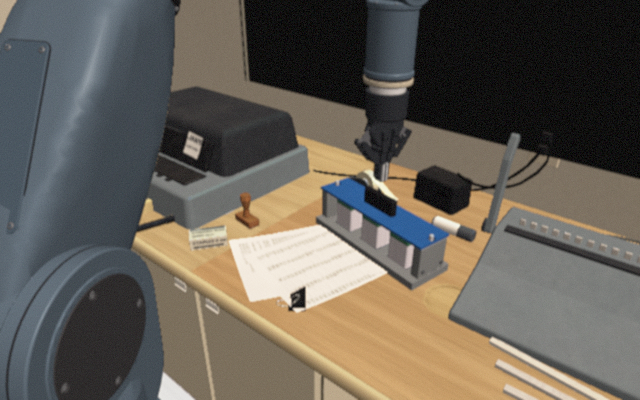

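View pics/wrist2.png

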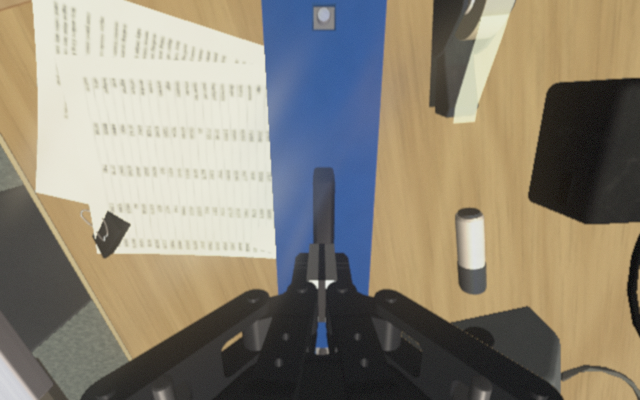

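Run:
```python
from h import *
from rig import arm
st=arm.state();print(st["tool_pos"],st["ee_rot"],st["width"],st["qpos"])
for n,(x0,y0,w,h) in {"scene":(310,100,160,120),"top":(270,115,160,110),"wrist":(220,120,200,150)}.items():
    s=arm.snapshot(n);k=4;np.savez(n+"2.npz",**s)
    im=cv2.resize(s["pixels"][y0:y0+h,x0:x0+w,::-1],None,fx=k,fy=k,interpolation=cv2.INTER_NEAREST)
    uv=proj(s,st["tool_pos"])[0];print(n,uv)
    cv2.circle(im,tuple(((uv-[x0,y0]+.5)*k).astype(int)),5,(0,0,255),1)
    uv=((proj(s,box(np.array([613,58.]),YAW,14,80,120))-[x0,y0]+.5)*k).astype(np.int32);cv2.polylines(im,[uv],True,(0,255,0),1)
    cv2.imwrite(f"pics/{n}3.png",im)
```

```text
[612.85761156  57.99230771 114.73964888] [ 9.93193131e-01 -1.16479005e-01 -1.98702595e-04  7.53885411e-05] -0.18200602289334672 [-0.4579666   0.61426727  0.47095567  1.71758461 -0.34236106  0.89270079
 -0.0770874 ]
scene [378.93730409 195.88468915]
top [350.57534115 173.55124366]
wrist [322.49815805 232.72449929]
```

View pics/scene3.png

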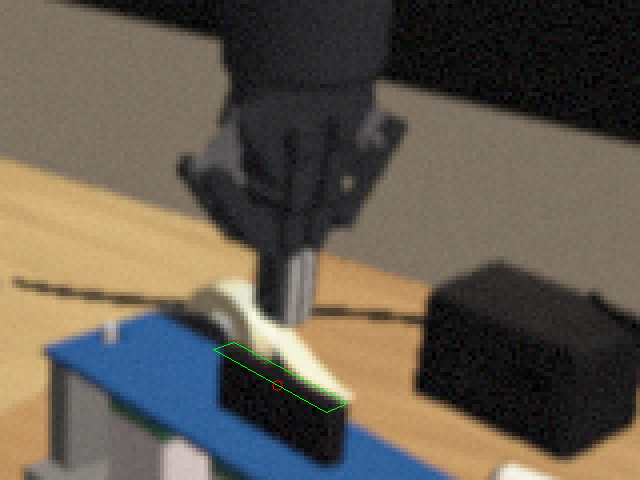

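View pics/top3.png

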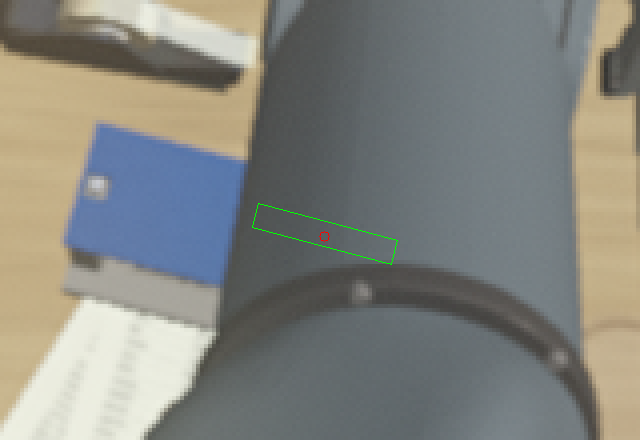

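View pics/wrist3.png

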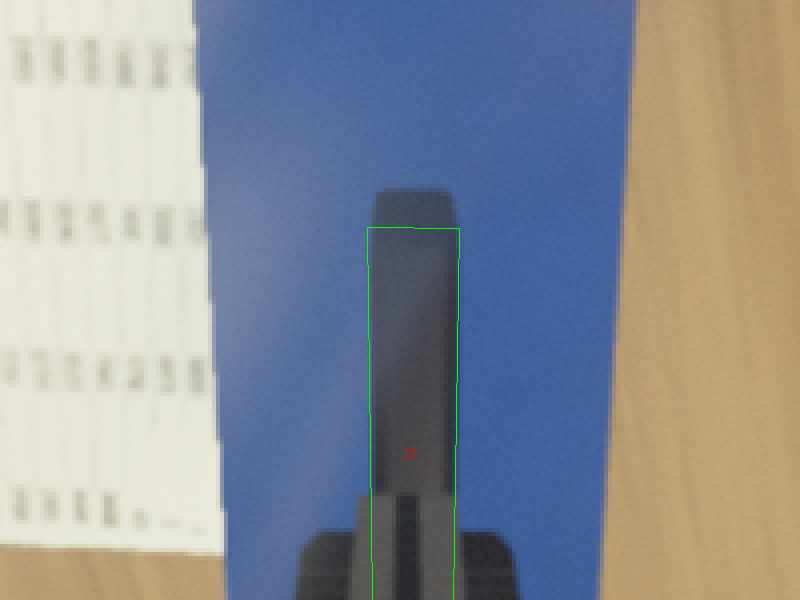

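The overlay shows the real fingertips (scene px ~382,181) well above the reported TCP (379,196), so the fingers shut above the handle. I'll measure that offset.

Run:
```python
from h import *
s=dict(np.load("scene2.npz"));W=cloud(s)
for v in range(160,184,2): print(v,[tuple(np.round(W[v,u]).astype(int)) for u in (376,379,382,385,388)])
for d in(0,10,20,25,30,35):print(d,proj(s,[[613,58,114.7+d]]))
w=dict(np.load("wrist2.npz"));V=cloud(w)
for v in (236,240,246,250,256,262): print(v,[tuple(np.round(V[v,u]).astype(int)) for u in (312,316,322,328,332)])
# handle top in scene
print([tuple(np.round(W[v,380]).astype(int)) for v in range(180,216,2)])
```

```text
160 [(np.int64(587), np.int64(54), np.int64(201)), (np.int64(598), np.int64(55), np.int64(197)), (np.int64(600), np.int64(50), np.int64(197)), (np.int64(607), np.int64(48), np.int64(196)), (np.int64(615), np.int64(45), np.int64(194))]
162 [(np.int64(587), np.int64(54), np.int64(197)), (np.int64(600), np.int64(55), np.int64(192)), (np.int64(601), np.int64(50), np.int64(193)), (np.int64(613), np.int64(51), np.int64(189)), (np.int64(622), np.int64(49), np.int64(186))]
164 [(np.int64(599), np.int64(61), np.int64(186)), (np.int64(599), np.int64(54), np.int64(189)), (np.int64(602), np.int64(50), np.int64(189)), (np.int64(609), np.int64(48), np.int64(187)), (np.int64(623), np.int64(49), np.int64(182))]
166 [(np.int64(602), np.int64(62), np.int64(181)), (np.int64(602), np.int64(56), np.int64(183)), (np.int64(605), np.int64(52), np.int64(183)), (np.int64(612), np.int64(49), np.int64(182)), (np.int64(623), np.int64(49), np.int64(178))]
168 [(np.int64(600), np.int64(61), np.int64(178)), (np.int64(599), np.int64(54), np.int64(180)), (np.int64(605), np.int64(51), np.int64(179)), (np.int64(610), n
[... 3442 characters left out ...]
 np.int64(59)), (np.int64(751), np.int64(141), np.int64(56)), (np.int64(774), np.int64(155), np.int64(36)), (np.int64(773), np.int64(154), np.int64(32)), (np.int64(616), np.int64(58), np.int64(122)), (np.int64(608), np.int64(53), np.int64(123)), (np.int64(606), np.int64(51), np.int64(120)), (np.int64(606), np.int64(51), np.int64(115)), (np.int64(605), np.int64(50), np.int64(112)), (np.int64(607), np.int64(51), np.int64(106)), (np.int64(605), np.int64(49), np.int64(103)), (np.int64(606), np.int64(50), np.int64(98)), (np.int64(605), np.int64(49), np.int64(95)), (np.int64(605), np.int64(48), np.int64(90)), (np.int64(600), np.int64(45), np.int64(89)), (np.int64(595), np.int64(42), np.int64(88))]
```

Both cameras put the shut fingertips at z≈152–154 while the TCP reads 115. The true tips are therefore about 38 mm behind the reported TCP. The xy position agrees. I'll apply a −38 mm z correction and grasp again.

```bash
cat >> h.py <<'E'
OFF=-38.0   # command z = true tip z + OFF
E
python3 - <<'E'
from h import *
from rig import arm
for c in([400,-128],[405,-130],[415,-120]):
  for z in(-29,0,60): print(c,z,arm.ik([*c,z],quat(-.1)))
arm.gripper_open()
print(arm.move_linear([613,58,92+OFF],speed=80,force_limit=8))
st=arm.state();print(st["time_s"],st["tool_pos"],st["force"])
s=arm.snapshot("wrist");np.savez("wrist4.npz",**s);cv2.imwrite("pics/w4.png",s["pixels"][:,:,::-1])
s=arm.snapshot("scene");np.savez("scene4.npz",**s);cv2.imwrite("pics/s4.png",cv2.resize(s["pixels"][100:260,280:480,::-1],None,fx=4,fy=4)[:600])
E
```

```text
[400, -128] -29 [ 0.08513036  0.62137488  0.16647668  2.32691889 -0.45412287  0.22172013
  0.56534026]
[400, -128] 0 [ 0.03692991  0.56241118  0.23443675  2.30917862 -0.42110169  0.30786485
  0.53971271]
[400, -128] 60 [-0.06710742  0.44956684  0.37200023  2.25829582 -0.34530478  0.48551928
  0.47883133]
[405, -130] -29 [ 0.08358431  0.62458795  0.17229095  2.31361777 -0.44942204  0.23285666
  0.56262791]
[405, -130] 0 [ 0.03652459  0.56650587  0.23870607  2.29606934 -0.41824125  0.31775678
  0.53854912]
[405, -130] 60 [-0.06410833  0.45512813  0.37204817  2.2456705  -0.34443391  0.49296837
  0.47909892]
[415, -120] -29 [ 0.05067264  0.62884444  0.18062262  2.29717314 -0.44729996  0.24679693
  0.53271002]
[415, -120] 0 [ 0.00470989  0.57188809  0.24559898  2.27986139 -0.41785212  0.33024711
  0.51007688]
[415, -120] 60 [-0.09150138  0.46222198  0.37335731  2.23002495 -0.34458507  0.50236307
  0.45049006]
False
8.275 [613.3557138   57.9208433   54.37457456] [-0.26433165 -0.67834754  0.18025312]
```

View pics/w4.png

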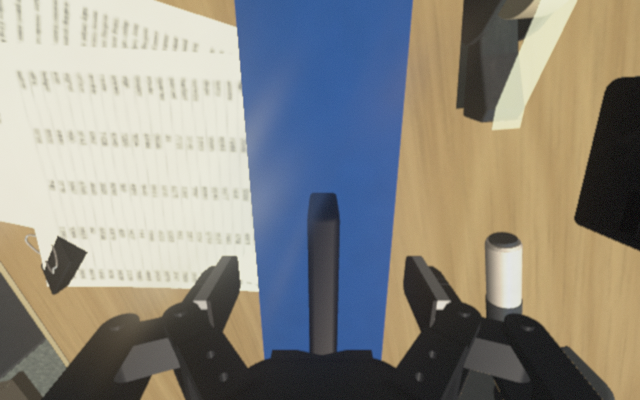

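View pics/s4.png

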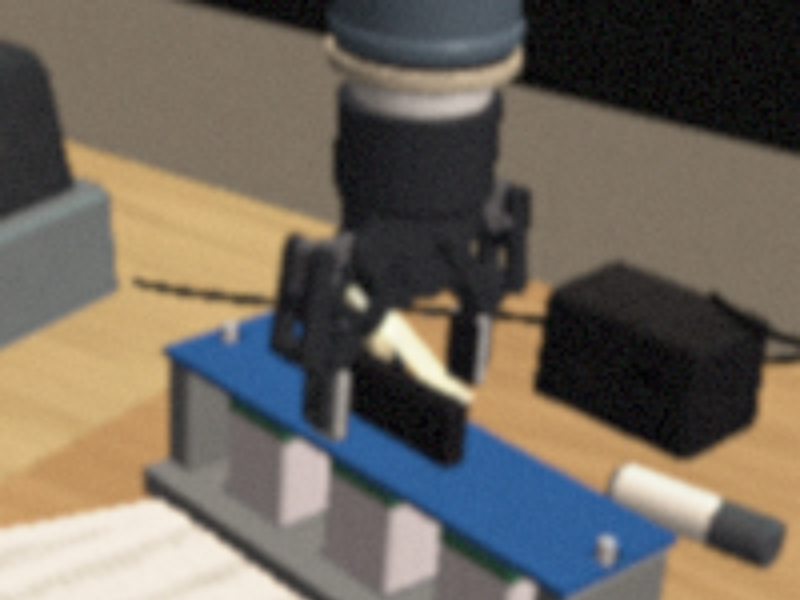

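The fingers now straddle the handle, centred in both views (wrist px 322). Closing and lifting.

Run:
```python
from h import *
from rig import arm
f0=arm.state()["force"]
arm.grasp(60); st=arm.state();print(st["time_s"],st["width"],st["tool_pos"],st["force"]-f0)
print(arm.move_linear([613,58,54+30],speed=40,force_limit=25))
arm.wait(.1);st=arm.state();print(st["time_s"],st["width"],st["tool_pos"],st["force"]-f0)
for n in("scene","wrist"):
    s=arm.snapshot(n);np.savez(n+"5.npz",**s);cv2.imwrite(f"pics/{n}5.png",s["pixels"][:,:,::-1])
```

```text
9.025 13.367799488009954 [613.41676394  57.98023037  54.28652968] [0.60182896 1.31574489 2.84364339]
False
10.025 13.3210318698303 [612.78387421  57.97847211  83.7003613 ] [-0.49246237 -0.55419758 -2.67832771]
```

View pics/scene5.png

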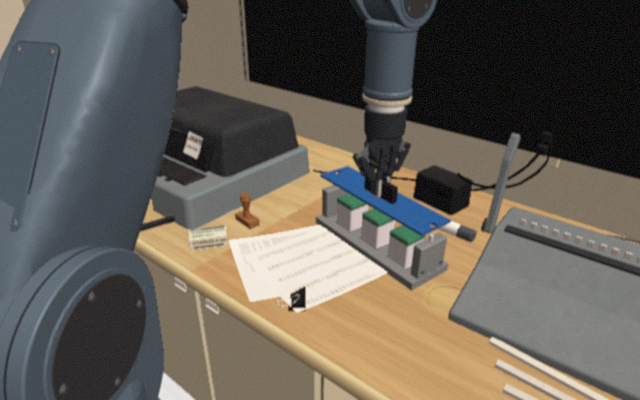

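View pics/wrist5.png

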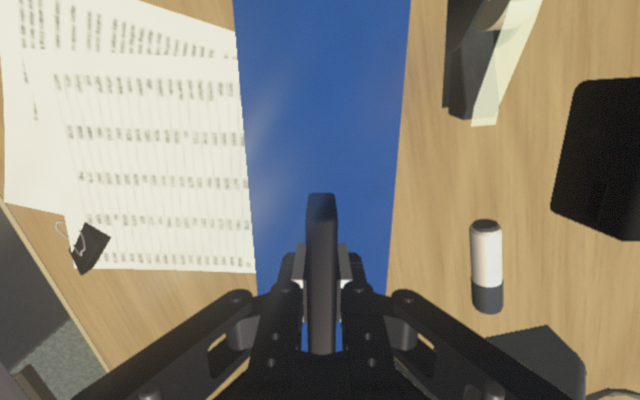

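The cover is clear of the pins (about −2.6 N, handle width 13.3 mm) and the green-lidded tins are visible. Carrying it to the free spot.

Run:
```python
from h import *
from rig import arm
arm.move_linear([613,58,110],speed=120)
arm.move_linear([405,-130,100],rot=quat(-.1),speed=180)
st=arm.state();print(st["time_s"],st["width"],st["tool_pos"],st["qpos"])
arm.move_linear([405,-130,0],speed=120)
for n in("top","wrist"):
    s=arm.snapshot(n);np.savez(n+"6.npz",**s);cv2.imwrite(f"pics/{n}6.png",s["pixels"][:,:,::-1])
print(arm.state()["force"],arm.state()["time_s"])
```

```text
12.2 13.87436589298386 [ 405.65474096 -129.51506367   99.96613358] [-0.11476021  0.38415248  0.42785052  2.20098284 -0.27673686  0.60588807
  0.4155752 ]
[ 0.98640295  0.1329686  -2.54280341] 13.2833
```

View pics/top6.png

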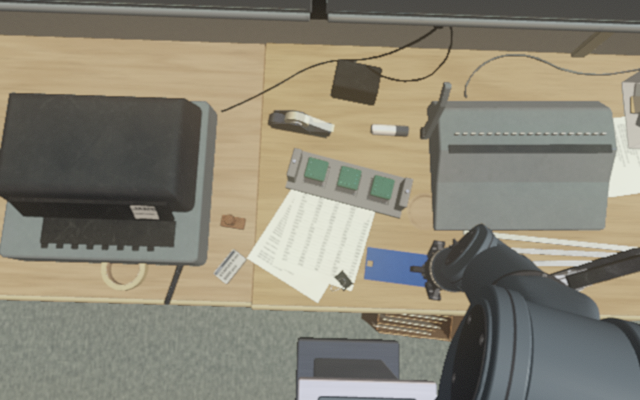

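View pics/wrist6.png

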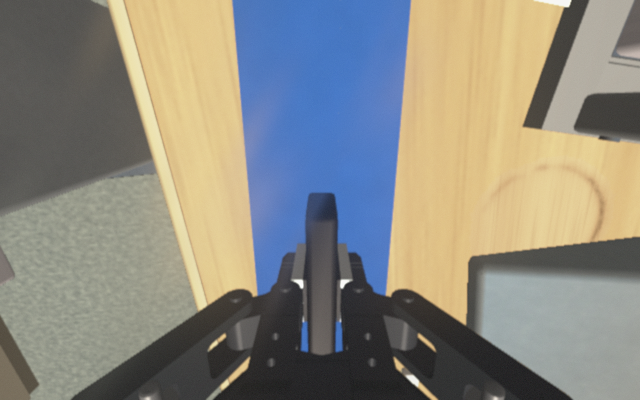

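The far-right corner would come close to the nearest stick's tip at about (425, −281), so I'll shift slightly before setting down.

Run:
```python
from h import *
from rig import arm
q=arm.ik([395,-125,-31],quat(-.07));print(q)
arm.move_linear([395,-125,0],rot=quat(-.07),speed=60)
arm.move_linear([395,-125,-20],speed=40)
arm.wait(.1)
print(arm.state()["tool_pos"],arm.state()["force"])
print(arm.move_linear([395,-125,-33],speed=12,force_limit=2.5))
st=arm.state();print(st["time_s"],st["tool_pos"],st["force"])
s=arm.snapshot("wrist");np.savez("wrist7.npz",**s);cv2.imwrite("pics/w7.png",s["pixels"][:,:,::-1])
W=cloud(s);px=s["pixels"].astype(int);b=(px[...,2]>px[...,0]+50);P=W[b];P=P[~np.isnan(P[:,0])]
A=np.c_[P[:,:2]-[395,-125],np.ones(len(P))];print(np.linalg.lstsq(A,P[:,2],rcond=None)[0],len(P))
```

```text
[ 0.08790542  0.62232798  0.15541067  2.34202525 -0.46198699  0.20383955
  0.5982181 ]
[ 395.02763989 -125.0669387   -19.92997003] [ 0.48019168 -0.06113667 -2.3003083 ]
True
15.0667 [ 395.00527597 -124.97522336  -27.867977  ] [-0.68300354  0.98440595  9.02583529]
[-1.79799640e-04 -6.13378888e-03  4.67596445e+00] 39647
```

View pics/w7.png

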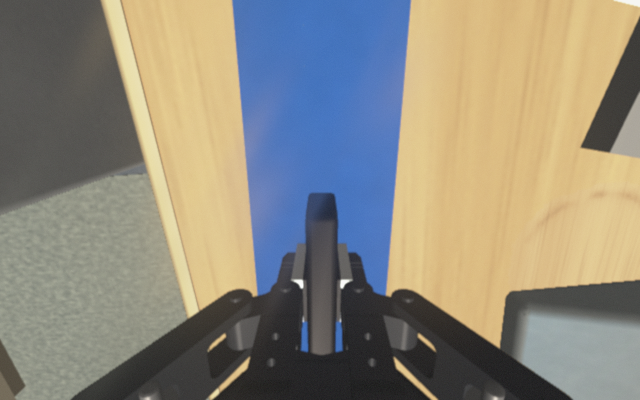

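```bash
python3 - <<'E'
from h import *
s=dict(np.load("top6.npz"));px=s["pixels"].astype(int)
f=200/np.tan(np.radians(float(s["fov_y"]))/2);R,_=cv2.Rodrigues(s["rvec"]);t=s["tvec"].ravel();C=-R.T@t
def plane(uv,z):
    uv=np.atleast_2d(uv);d=np.c_[(uv[:,0]-s["cx"])/f,(uv[:,1]-s["cy"])/f,np.ones(len(uv))]@R
    return (C+d*((z-C[2])/d[:,2])[:,None])[:,:2]
g=((px[...,1]>px[...,0]+15)&(px[...,1]>px[...,2]+5)).astype(np.uint8)
n,l,stt,cen=cv2.connectedComponentsWithStats(g)
pts=[]
for i in range(1,n):
    if stt[i,4]>150:
        u=np.argwhere(l==i)[:,::-1].astype(np.float32)
        X=plane(u,74).astype(np.float32);r=cv2.minAreaRect(X);pts.append(r[0]);print(cen[i],stt[i,4],plane(cen[i],74),r)
W=cloud(s)
ns=(R@np.array([0,0,1]))
x0,y0,w,h=280,140,140,85;k=5
im=cv2.resize(s["pixels"][y0:y0+h,x0:x0+w,::-1],None,fx=k,fy=k,interpolation=cv2.INTER_NEAREST)
c=np.array([613,58.]);Y=rot2(YAW)@[0,1]
for d in(80,0,-80):
    uv=((proj(s,box(c+d*Y,YAW,50,50,74))-[x0,y0]+.5)*k).astype(np.int32);cv2.polylines(im,[uv],True,(0,255,255),1)
    print(d,c+d*Y)
for d in(134,-134):
    uv=((proj(s,box(c+d*Y,YAW,70,20,82))-[x0,y0]+.5)*k).astype(np.int32);cv2.polylines(im,[uv],True,(0,0,255),1)
uv=((proj(s,box(c,YAW,100,290,16))-[x0,y0]+.5)*k).astype(np.int32);cv2.polylines(im,[uv],True,(255,0,255),1)
cv2.imwrite("pics/ov6.png",im)
E
python3 - <<'E'
from h import *
from rig import arm
arm.move_linear([395,-125,-27.2],speed=10);print(arm.state()["force"])
arm.gripper_open();print(arm.state()["force"],arm.state()["width"])
arm.move_linear([395,-125,110],speed=150)
s=arm.snapshot("wrist");cv2.imwrite("pics/w8.png",s["pixels"][:,:,::-1]);print(arm.state()["time_s"])
E
```

```text
[316.03491272 168.80299252] 401 [[631.34844718 135.5159226 ]] ((631.5103149414062, 135.409423828125), (47.317596435546875, 47.796566009521484), 77.10829162597656)
[349.07090465 177.52811736] 409 [[613.00029106  57.85853065]] ((613.1019897460938, 57.70443344116211), (47.5359992980957, 47.67129898071289), 77.5271987915039)
[382.10948905 186.82238443] 411 [[593.39465487 -19.41071327]] ((593.6607055664062, -19.274044036865234), (47.26618194580078, 48.159610748291016), 76.30757141113281)
80 [631.51071621 135.82900093]
0 [613.  58.]
-80 [594.48928379 -19.82900093]
[-0.28509943 -0.21697874 -2.058451  ]
[0.84723031 0.08225802 0.03247882] 85.55892093123502
17.175
```

View pics/ov6.png

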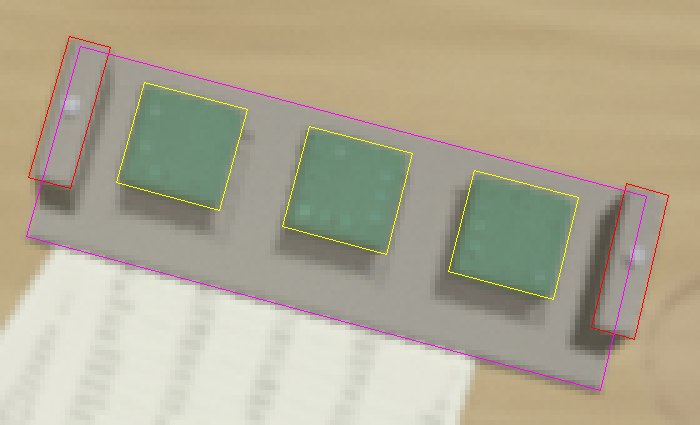

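View pics/w8.png

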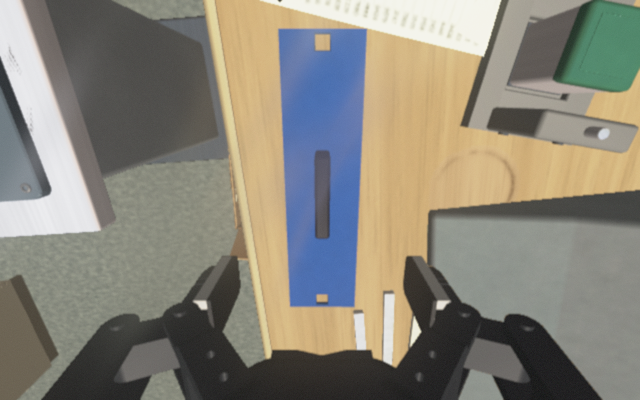

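The cover lies flat, handle up, with both holes showing bare wood; it sits clear of the sticks and the front edge. The lid centres fit at (631.4,135.5), (613,57.8) and (593.5,−19.3). On to the left tin.

```bash
cat >> h.py <<'E'
TINS=[np.array([631.45,135.6]),np.array([613.0,57.9]),np.array([593.9,-19.5])]
E
python3 - <<'E'
from h import *
from rig import arm
c=TINS[0]
arm.move_linear([395,-125,130],speed=150)
arm.move_linear([*c,130+OFF],rot=quat(YAW),speed=220)
arm.wait(.15);f0=arm.state();print(f0["time_s"],f0["force"],f0["tool_pos"],f0["joint_torque"])
print(arm.move_linear([*c,28+OFF],speed=100,force_limit=8))
st=arm.state();print(st["time_s"],st["tool_pos"],st["force"])
for n in("scene","wrist"):
    s=arm.snapshot(n);np.savez(n+"9.npz",**s);im=s["pixels"][:,:,::-1]
    if n=="scene": im=cv2.resize(im[120:280,290:490],None,fx=4,fy=3.75)
    cv2.imwrite(f"pics/{n}9.png",im)
E
```

```text
19.3667 [-0.38362287  0.35358095  0.15815908] [631.27145013 134.94672364  92.35236459] [-5.15771715e-02 -7.42676497e+01  1.08194938e+01 -2.29321879e+01
  1.62912905e-02  1.69948511e-03  2.97096230e-03]
False
20.5333 [631.98619561 135.62058417  -9.32760577] [0.38146317 0.10887851 0.19134694]
```

View pics/scene9.png

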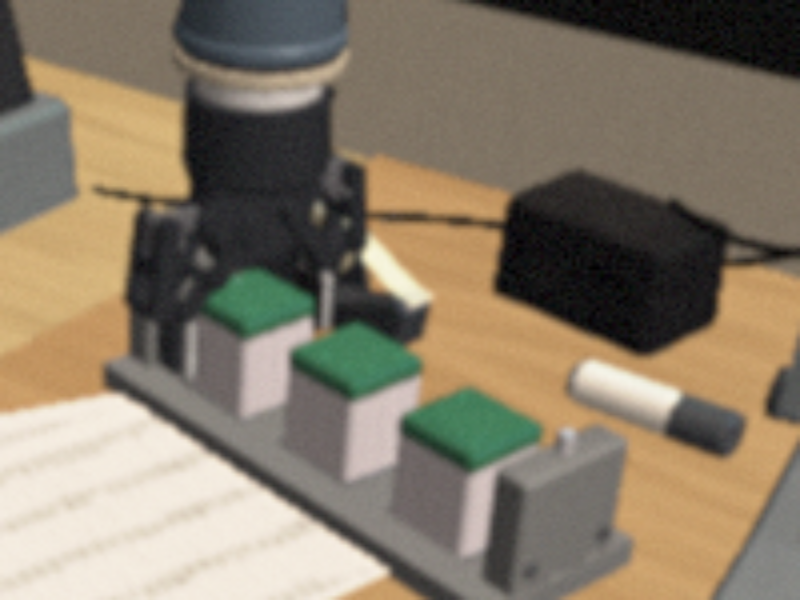

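View pics/wrist9.png

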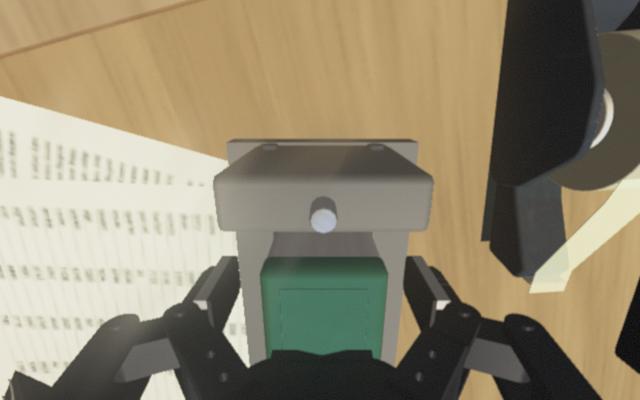

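The left tin sits centred between the pads (wrist px 262–386, fingers 238/405). Grasping and hefting it.

```bash
cat >> h.py <<'E'
def heft(arm,i,put=True,F=60,up=45):
    c=TINS[i];z0=28+OFF
    f0=np.mean([ (arm.wait(.03),arm.state()["force"])[1] for _ in range(3)],0)
    arm.grasp(F);st=arm.state();print("grip",st["width"],st["force"]-f0)
    arm.move_linear([*c,z0+8],speed=35);arm.move_linear([*c,z0+up],speed=80)
    arm.wait(.2)
    fs=np.mean([ (arm.wait(.04),arm.state()["force"])[1] for _ in range(5)],0)
    st=arm.state();print("TIN",i,"dF",fs-f0,"kg",-(fs-f0)[2]/9.81,"tau",st["joint_torque"][[1,3]],st["tool_pos"],st["width"],st["time_s"])
    if put: putback(arm,i,up)
def putback(arm,i,up=45):
    c=TINS[i];z0=28+OFF
    arm.move_linear([*c,z0+5],speed=80);arm.wait(.1)
    r=arm.move_linear([*c,z0-1],speed=12,force_limit=2)
    st=arm.state();print("down",r,st["tool_pos"],st["force"])
E
python3 - <<'E'
from h import *
from rig import arm
heft(arm,0,put=False)
s=arm.snapshot("scene");cv2.imwrite("pics/s10.png",cv2.resize(s["pixels"][100:260,290:490,::-1],None,fx=4,fy=3.75))
E
```

```text
grip 49.26290959769789 [0.39290002 0.74333475 4.16518045]
TIN 0 dF [-0.25752975  0.41760829 -2.67575189] kg 0.2727575834946542 tau [-78.25455666 -20.98899186] [631.28163315 135.55556103  34.71256408] 49.510033272028004 22.55
```

View pics/s10.png

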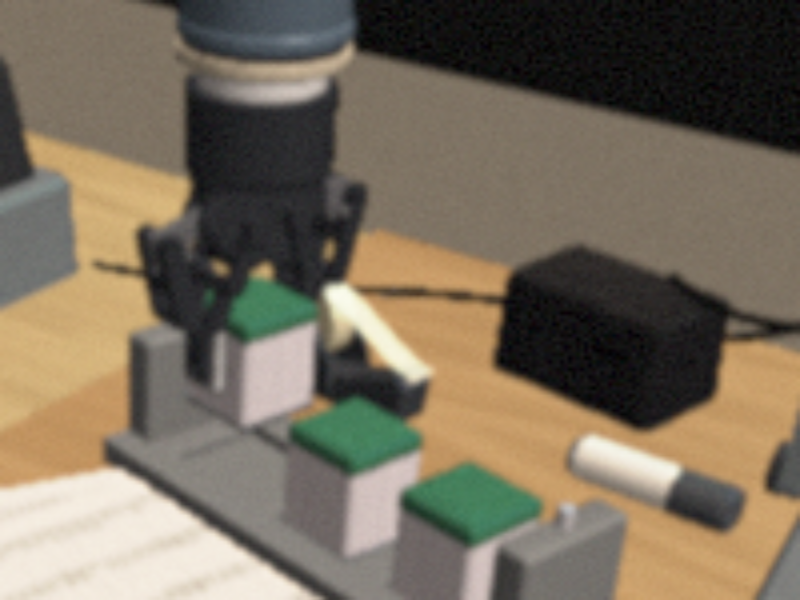

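The left tin reads about 0.27 kg, so it's a light one. Putting it back and moving to the middle tin.

Run:
```python
from h import *
from rig import arm
putback(arm,0)
arm.gripper_open()
arm.move_linear([*TINS[0],95+OFF],speed=130)
s=arm.snapshot("wrist");cv2.imwrite("pics/w11.png",s["pixels"][:,:,::-1])
arm.move_linear([*TINS[1],95+OFF],speed=130)
print(arm.move_linear([*TINS[1],28+OFF],speed=100,force_limit=8))
heft(arm,1,put=False)
s=arm.snapshot("scene");cv2.imwrite("pics/s11.png",cv2.resize(s["pixels"][100:260,290:490,::-1],None,fx=4,fy=3.75))
```

```text
down True [631.55018968 135.70681499  -9.65554288] [-0.25368796  0.13222817  6.15297537]
False
grip 49.60889734109482 [-1.77393517 -0.91650813  6.15783595]
TIN 1 dF [-0.17953067 -0.33019955 -2.31378638] kg 0.23585997724650645 tau [-74.70409155 -19.92394209] [612.86985177  57.81370899  34.72933458] 49.12706426061703 28.45
```

View pics/s11.png

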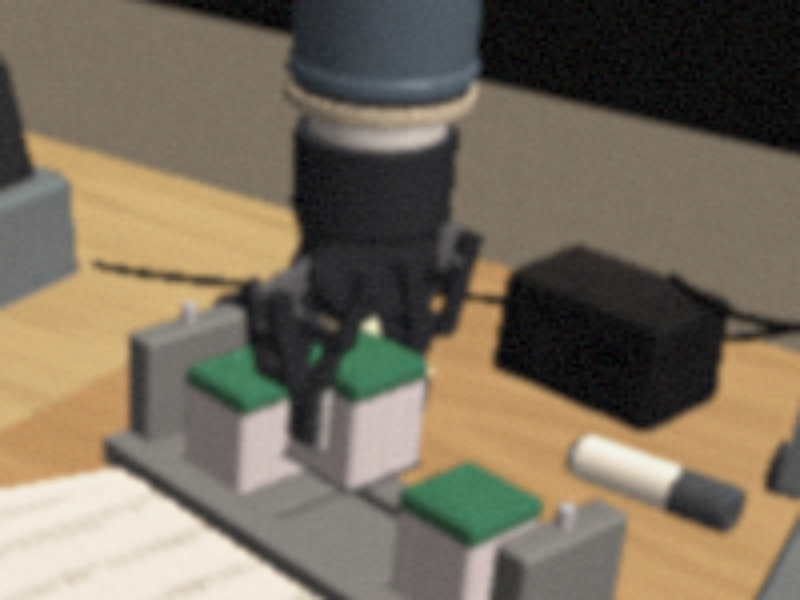

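View pics/w11.png

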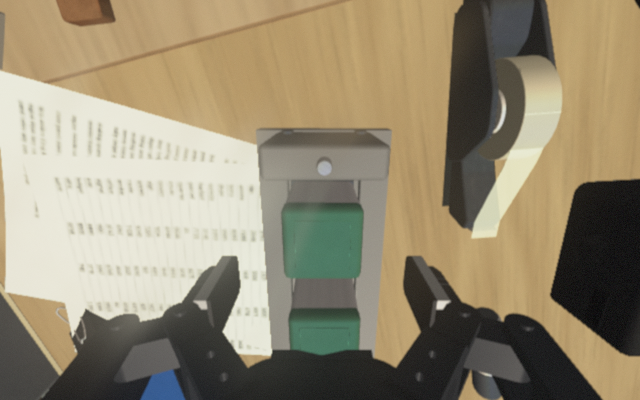

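The left tin stands back in its well. The middle tin reads 0.24 kg, also light. Putting it back and going to the right tin.

Run:
```python
from h import *
from rig import arm
putback(arm,1)
arm.gripper_open()
arm.move_linear([*TINS[1],95+OFF],speed=130)
arm.move_linear([*TINS[2],95+OFF],speed=130)
print(arm.move_linear([*TINS[2],28+OFF],speed=100,force_limit=8))
s=arm.snapshot("wrist");cv2.imwrite("pics/w12.png",s["pixels"][:,:,::-1])
heft(arm,2,put=False,F=80)
s=arm.snapshot("scene");cv2.imwrite("pics/s12.png",cv2.resize(s["pixels"][100:260,290:490,::-1],None,fx=4,fy=3.75))
```

```text
down True [613.12249755  57.95404242  -9.4140497 ] [-0.23424025 -1.10161402  5.81650429]
False
grip 48.96203795645538 [0.50051774 1.09179217 4.96496985]
TIN 2 dF [ 0.56971738  0.25052079 -5.54723379] kg 0.5654672567350548 tau [-73.82822514 -19.81507838] [593.77350195 -19.50997427  34.74964036] 49.245606213140896 34.3417
```

View pics/s12.png

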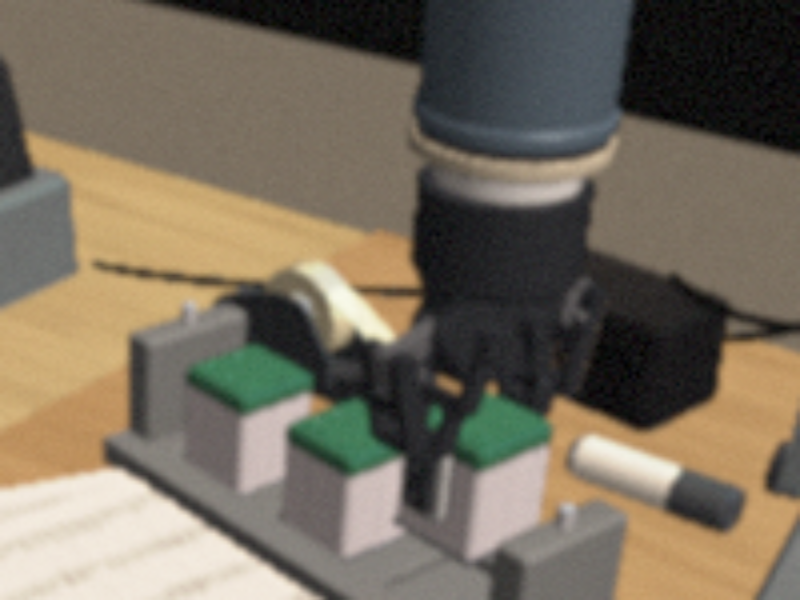

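View pics/w12.png

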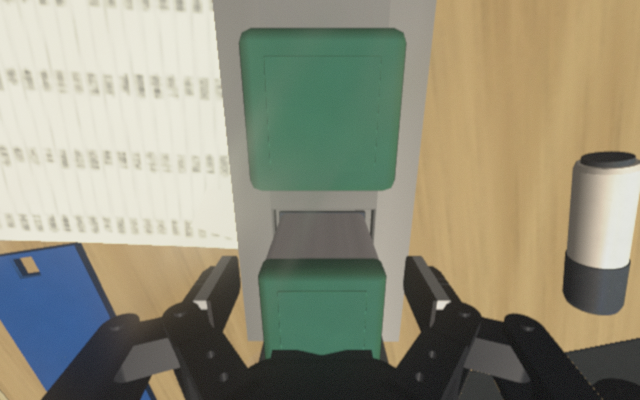

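The right tin reads 0.57 kg, so it's the heaviest. I'll raise it until its underside is 200 mm up and check.

Run:
```python
from h import *
from rig import arm
arm.move_linear([*TINS[2],28+OFF+192],speed=100);arm.wait(1)
st=arm.state();print(st["time_s"],st["tool_pos"],st["width"],st["force"],st["dq"].round(4),Ro.from_quat(st["ee_rot"]).as_matrix()[:,2])
for n in("scene","top","wrist"):
    s=arm.snapshot(n);np.savez(n+"13.npz",**s);cv2.imwrite(f"pics/{n}13.png",s["pixels"][:,:,::-1])
    if n=="scene":
        im=s["pixels"][:,:,::-1].copy()
        for z in(200,266): cv2.polylines(im,[(proj(s,box(TINS[2],YAW,50,50,z))+.5).astype(np.int32)],True,(0,255,255),1)
        for t in TINS[:2]: cv2.polylines(im,[(proj(s,box(t,YAW,50,50,74))+.5).astype(np.int32)],True,(0,255,255),1)
        cv2.imwrite("pics/s13o.png",cv2.resize(im[60:260,290:550],None,fx=3,fy=3))
```

```text
37.0083 [593.90423582 -19.5070769  181.99388505] 49.25267321099115 [ 0.11381023  0.0589873  -5.20418429] [-0.0004 -0.0015 -0.0009 -0.001  -0.0003 -0.0012  0.0017] [-2.94640462e-03 -4.38028871e-04 -9.99995563e-01]
```

View pics/s13o.png

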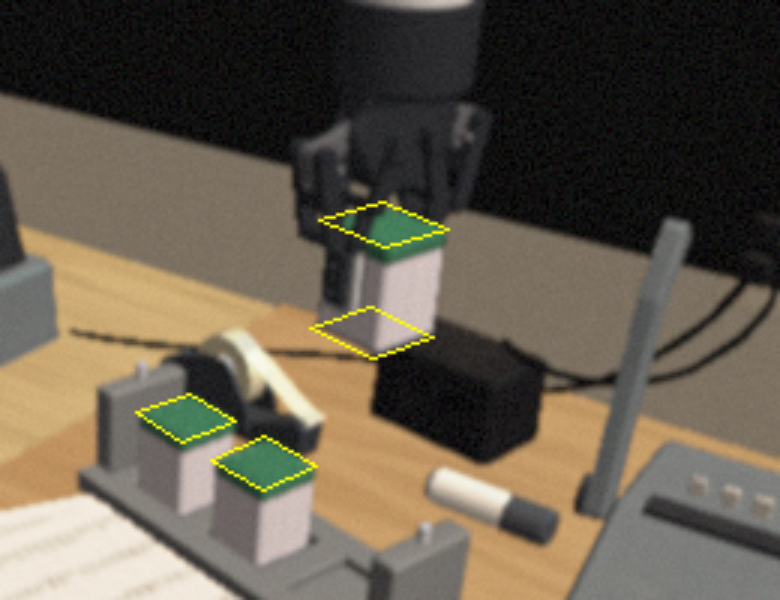

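View pics/scene13.png

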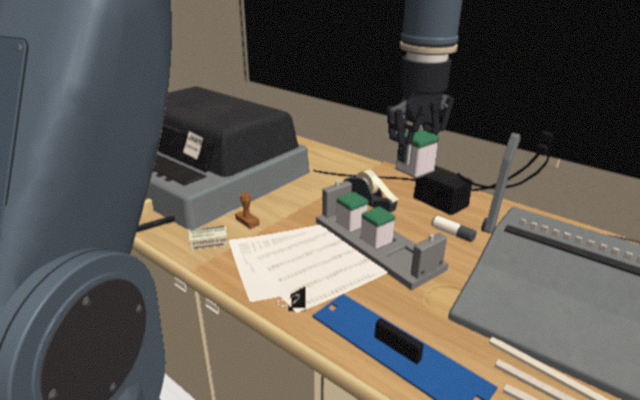

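View pics/top13.png

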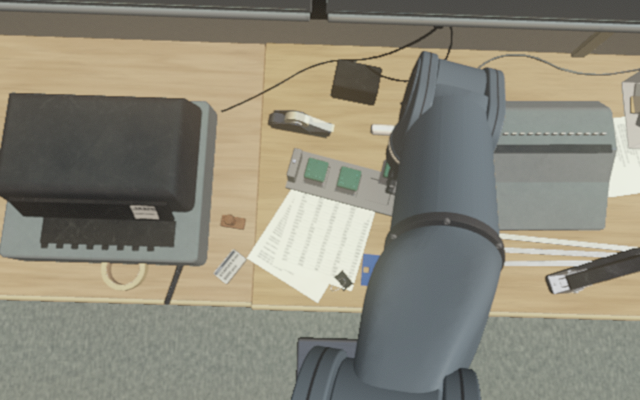

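View pics/wrist13.png

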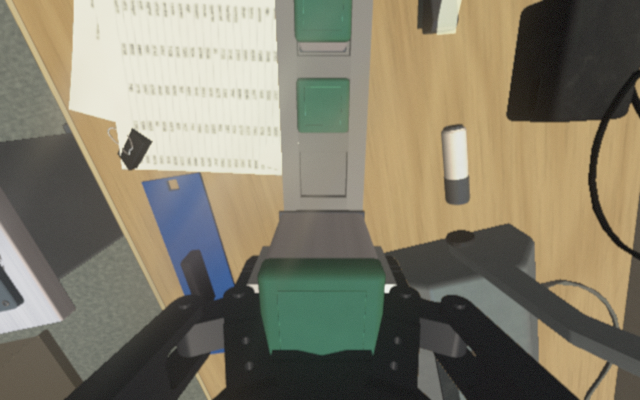

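The tin matches the 200/266 mm model outline. The other two tins stand upright in their wells. The cover lies flat and the bystanders are where they were. Handing in.

Run:
```python
from rig import arm
arm.sign_off();print(arm.state()["time_s"],arm.state()["width"])
```

```text
the job is handed in; nothing more can be done
the job is handed in; nothing more can be done
```

The job is done and was handed in at about 37 s of the 72 s allowed; no verdict was reported.

- **Cover:** it lies flat, handle up, on the free counter to the right, clear of the white sticks. Before release its top measured 4.7 mm above the counter, sloping about 0.006 mm/mm.
- **Tins:** from left to right they read 0.27, 0.24 and 0.57 kg. The left and middle tins are back upright in their wells.
- **Final hold:** the right tin is held upright at 80 N. Its underside is about 200 mm up by the arm's reading, and the camera overlay agrees to within a few mm.
- **Bystanders:** in the last pictures the stamp, staple box, glue stick and tape dispenser look unmoved.

**What disagreed or went wrong:**
- **Reported tool position:** the real fingertips were about 38 mm above the reported TCP. My first grasp of the handle shut on air without touching anything. I measured the offset in two cameras and corrected for it from then on.
- **Set-down forces:** set-downs overshot the 2–2.5 N stop limit. The cover's contact force changed by about 11 N, and each light tin's by about 8 N.
- **Cover release:** when I let go, it was hanging less than 1 mm above the counter.

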